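Fit the splined crank to the carver's cam vise and clamp the spoon blank

ROBOT

A 7-joint arm with a two-finger parallel gripper is mounted at the origin on a cart in front of the work surface, level with it; the furniture and walls round the work are solid. World frame = base frame: x ahead of the robot, y to its left, z up, the work surface at z = 0. Lengths are in mm, angles in rad, forces in N, time in s.
With the tool pointing down it reaches from about 350 to 900 mm from the base axis. Payload 19.9 kg.
Tool frame: the origin (TCP) lies at the very end of the fingers, on their centre line; the grasp point (between the pads) lies 19 mm behind it (ctrl.grasp_offset is the distance from the TCP to the grasp point, in mm); z points along the fingers, y is the direction in which the jaws open and shut (so a half turn about z gives the same grasp; the last joint's range is limited). The gripper opens to 85 mm and grips with 20 to 120 N. Pads are 22 mm wide; open, the fingers measure 114 mm over their backs; the gripper's body (76 mm by 85 mm) begins 54 mm behind the grasp point. The pads swing forward as they close: fully open they stand 13 mm farther back than shut.
Start: joints at [-1.228, 0.417, -0.01, 1.614, 0.005, 1.111, -0.053], TCP at [234.597, 579.277, 193.76] pointing down, gripper open.
Joint ranges: [-2.81, 2.81], [-0.39, 2.02], [-1.27, 1.25], [0.06, 2.57], [-1.19, 4.33], [0.19, 2], [-2.82, 2.82]. Speed limits (rad/s): [1.89, 1.89, 2.39, 2.39, 3.01, 3.01, 3.01].

INTERFACE

Orientations are given as a unit quaternion [x, y, z, w].
In Python, from station import ctrl gives the robot as it stands.
- The arm moves only by the tool drive_tool, never from a script. Its argument "targets" is a list of rows, each an object of numbers: "x", "y", "z": the shift along the tool's x, y, z normalised to -1 to 1, where 1 is 0.4 m; "twist": the turn about the tool's z normalised to -1 to 1, where 1 is 5 degrees. In form: [{"x": .., "y": .., "z": .., "twist": ..}, ...]. A call has 1 to 8 rows; each row shifts and turns the commanded pose from where the row before left it, along the tool's axes as they then stand; what a row does not reach is not made up. A row lasts 1/12 s, in which the tool goes at most 41.7 mm and 7.16 degrees, less where a joint would pass 70% of its speed; a pose out of reach is approached as far as the arm can. A call with a number of a shift or a turn outside -1 to 1 is refused whole. A call with a gripper value outside its range is refused whole. "gripper" is the opening, from 0 (shut) to 1 (fully open), set as the call begins (left out, the last holds). The fingers move at their own pace and stop on an object; "grip_force" is the grip in N (left out, the last holds). Time passes only in rows, so rows that do not move let the fingers close. It gives the time, the measured TCP pose, the force and the opening at its end, in the units of the state.
- ctrl.state(): the state, without advancing time (a new reading comes with each control period).
- ctrl.get_image(name): name is "scene" or "top" or "wrist"; returns (picture, depth): 384x512x3 uint8, red, green, blue; 384x512 float32, mm along the optical axis (not along the pixel's ray), 0 where there is no reading.
- ctrl.get_calibration(name): a dict with "fx", "fy", "cx", "cy" (pixels), "xyz" and "attitude" of the camera in the world. Camera axes: x right, y down, z forward; pixel columns grow to the right and rows downward; lengths in mm; the calibration is good to about 2 mm. A picture is of the moment at which its call begins: read the wrist's pose just before it. get_calibration takes no time and is no camera call; for the wrist camera it gives the pose at the moment of the call.
- ctrl.hand_in(): hands the job in, once; it reports no verdict.
The state is a dict: "t": time; "q": joint angles; "qd": joint speeds; "effort": joint torques, N m; "tcp_pos": TCP position; "ee_rot": TCP orientation; "contact_force": force on the tool from outside, world axes, zero at the start; "ft_torque": the same for the moment, N m; "finger_gap": opening from 0.0 (shut) to 1.0 (fully open).
Only numpy, scipy, OpenCV 4.12 (cv2) and the standard library are available. Lean on these libraries where they do the work, as an engineer would, in place of code of your own. Each camera call takes 0.05 s, during which the arm holds its last target. There are 200 camera calls.

TASK

The crank of the small cam vise lies loose on the bench. Put it on the vise's upright splined spindle: set it on with light pressure, turn it until its grooves find the splines (never force it against their ends) and slide it fully home. Then swing the crank clockwise, seen from above, as far as it goes, so that the jaws grip the half-carved spoon, and let go, leaving the mallet, the tape measure and the other spoon where they are.

Things in the scene. Friction and masses are not known exactly. Their poses are not given: they have to be found in the camera images.
- lever_hub (a point): The loose crank (steel, 0.3 to 0.43 kg): thick hub, flat arm, upright dark-wood handle. This point: middle of the hub, half-way up. x runs along the arm to the handle, z up the bore. Hub 47 mm across, 32 mm tall, with two flats 42 mm apart facing +y and -y: grip it there from above. Arm 16 mm wide, 10 mm thick, underside 10 mm above the hub's. Lies flat on hub and handle nut.
- lever_bore (a point): Centre of the bore at the hub's underside, 16 mm below lever_hub; same axes. The through bore is 26 mm across, with six straight grooves 9 mm wide and 36.6 mm across, one exactly under the arm (along +x), the others every 60 degrees.
- lever_handle (a point): Middle of the crank's upright handle, 115 mm from the bore's axis along x; turned wood, at most 24 mm thick, 48 mm tall, its top 69 mm above the hub's underside. The nut below it reaches down to the level of the hub's underside.
- spindle_seat (a point): On the axis of the vise's upright spindle, at the seat where the hub's underside ends when home (58 mm above the bench): a boss 41 mm across on a housing 80 x 66 mm whose top is 13 mm lower. Axes are the bolted-down vise's: y from spindle to jaws, z up. They do not show how the splines stand: the spindle turns, its angle is not given. Jaws reach 49 mm above the bench.
- spline_ends (a point): On the spindle's axis, 20 mm above the seat, level with the flat upper ends of its six straight splines (7.5 mm wide, 34 mm across, 60 degrees apart: the crank fits in six directions, with 0.75 mm play each side of a spline). Above, a smooth round pilot 24 mm across goes on 15 mm, its last 7 mm tapered to 16 mm; it centres the bore first. Oiled; turning friction 0.3 Nm: light rubbing does not turn it.
- jaw: The vise's moving jaw with its springy cork facing (84 mm long). Turning the spindle clockwise from above slides it along the vise's y, away from the spindle, 8 mm per rad. Its origin is on the spindle's axis at bench level when fully open; 13 mm off at the stop. The spindle starts 0.75 to 1.5 rad short of the stop, needs up to 0.5 Nm, stays where left; at the stop the jaw presses with about 25 N.
- blank: Half-carved pale spoon, 225 x 44 x 26 mm, lying loose across the vise between moving and fixed jaw, 20 mm above the bench, with 2 to 8 mm of slack. The origin is under its middle, its y axis along its length. It is to stay there.
- mallet: Bystander: wooden carver's mallet standing on its head, 72 mm across, 235 mm tall; origin at the bottom.
- tape_measure: Bystander: black pocket tape measure to the left of the vise, 48 x 85 x 40 mm; origin at the bottom.
- spoon_blank: Bystander: pale slender spoon blank on the bench to the right, 50 x 291 x 22 mm; origin at the bottom.
Things that resemble listed ones, but are neither listed nor needed, are in the scene too. There is more than one size of the part that bears lever_hub; the job needs the larger.

How it is judged (in metres and radians):
On the way, in this order (a step that is already met when the one before it is completed fails the run):
1. the crank is fully home on the spindle, hub on its seat (z of lever_hub in the frame of spindle_seat between 0.012 and 0.0185 m and horizontal distance between lever_hub and spindle_seat below 0.004 m and angle between lever_hub's own z axis and vertical below 0.1 rad), for 0.2 s.
2. the crank has been swung to its stop and the jaws grip the spoon (all of step 1 and contact force between jaw and blank above 12 N and y of jaw in the frame of spindle_seat above 0.0116 m), for 0.2 s.
At the end, for the whole second after the job is handed in: The crank sits level on the spindle with its hub on the seat (within 2.5 mm in height, 4 mm sideways), the jaw is closed to within about 1 mm of the end of its 13 mm travel and presses on the spoon with more than 12 N, and all is at rest (all of step 2 and angular speed of lever below 0.1 rad/s); the robot touches nothing.
It fails at once if the crank is forced against the spindle with more than 40 N before its grooves have entered the splines by 4 mm (z of lever_hub in the frame of spindle_seat above 0.032 m and contact force between lever and vise above 40 N).
It fails at once if the mallet, the tape measure or the other spoon is moved by more than 2 cm (distance of any of mallet, tape_measure, spoon_blank from where it was at the start of the episode above 0.02 m).
It also fails if it takes over 64 s, if anything falls off the work surface, if the arm or the gripper's body presses on something with over 40 N, if the wrist force passes 120 N, or if a joint passes its speed limit or range.

## Working session

There is one attempt and no reset: what is moved stays moved. The work goes in short steps, Python scripts to look and compute and a tool call to move; the robot and the scene stay as the last step left them, time stands still between calls to the robot, and variables do not carry over. Pictures are saved under pics/ and viewed, about 8 in all and at most 12, crops included, and the job is handed in when it is done.

Besides the shell and the picture viewer there is one more tool, called after ">>>" as name(argument=value, ...), one argument or row to a line, values as JSON. drive_tool: Moves the arm, as the interface text tells. Scaled input: -1 to 1 covers 0.4 m each way for a shift and 5 degrees each way for a turn. Its arguments: {"type":"object","properties":{"targets":{"type":"array","items":{"type":"object","properties":{"x":{"type":"number","minimum":-1,"maximum":1},"y":{"type":"number","minimum":-1,"maximum":1},"z":{"type":"number","minimum":-1,"maximum":1},"twist":{"type":"number","minimum":-1,"maximum":1}}}},"gripper":{"type":"number"},"grip_force":{"type":"number"}},"required":["targets"]}

```bash
ls; mkdir -p pics; cat > h.py <<'E'
import numpy as np, cv2
from scipy.spatial.transform import Rotation as R
from station import ctrl
def att(c):
    a=np.array(c["attitude"],float)
    return a if a.shape==(3,3) else R.from_quat(a).as_matrix()
def ray(c,u,v,z):
    d=att(c)@np.array([(u-c["cx"])/c["fx"],(v-c["cy"])/c["fy"],1]); o=np.array(c["xyz"])
    return o+d*(z-o[2])/d[2]
def cloud(c,dep):
    v,u=np.mgrid[:dep.shape[0],:dep.shape[1]]
    p=np.stack([(u-c["cx"])/c["fx"]*dep,(v-c["cy"])/c["fy"]*dep,dep],-1)
    return p@att(c).T+np.array(c["xyz"])
def proj(c,P):
    p=att(c).T@(np.array(P)-c["xyz"]); return c["fx"]*p[0]/p[2]+c["cx"],c["fy"]*p[1]/p[2]+c["cy"]
def save(n,im,s=1): cv2.imwrite("pics/"+n,cv2.resize(im[...,::-1],None,fx=s,fy=s,interpolation=cv2.INTER_CUBIC))
E
python3 - <<'E'
from h import *
print(ctrl.state())
ims=[]
for n in("scene","top"):
    c=ctrl.get_calibration(n); im,d=ctrl.get_image(n); print(n,c); np.savez(n,im=im,d=d); save(n+".png",im,1.5)
E
```

```text
pics
{'t': 0.0, 'q': array([-1.22748792,  0.41799503, -0.0103173 ,  1.61421345,  0.00471767,
        1.11069308, -0.05297323]), 'qd': array([ 0.00115012, -0.00021528, -0.00016807, -0.00098519, -0.00114359,
        0.00229193,  0.00096074]), 'effort': array([-4.43419758e-04, -8.64448142e+01,  6.78185374e-01, -4.34907424e+01,
        1.89567375e-02,  7.37088063e-03, -6.36252412e-05]), 'tcp_pos': array([234.46835941, 578.90385784, 193.13059213]), 'ee_rot': array([ 1.91191712e-01,  9.81552503e-01, -6.38691544e-04, -7.12721017e-05]), 'contact_force': array([-0.01058966, -0.45639121,  0.33564793]), 'ft_torque': array([-0.02448774,  0.0449933 , -0.01270336]), 'finger_gap': 0.9979637444424546}
scene {'fx': 464.96191036925666, 'fy': 464.96191036925666, 'cx': 253.23560850570593, 'cy': 189.5605070758922, 'xyz': array([-547.8665091 , -700.201662  ,  719.29539779]), 'attitude': array([ 0.74325663, -0.42188279,  0.25913068, -0.44992864])}
top {'fx': 404.9003705861981, 'fy': 404.9003705861981, 'cx': 253.73569300131743, 'cy': 196.5713545459855, 'xyz': array([ 441.98410661,  -52.04163181, 1265.04032391]), 'attitude': array([ 0.71489574, -0.69753932,  0.0294166 , -0.03869932])}
```

View pics/top.png

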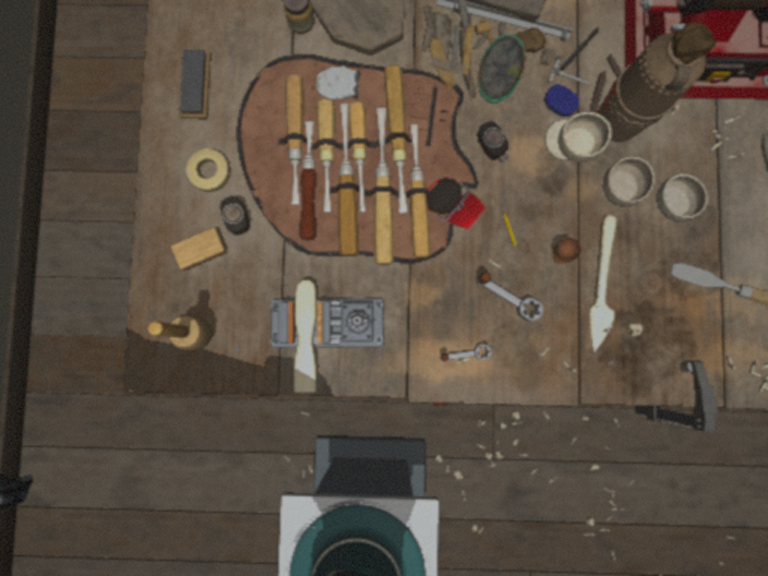

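View pics/scene.png

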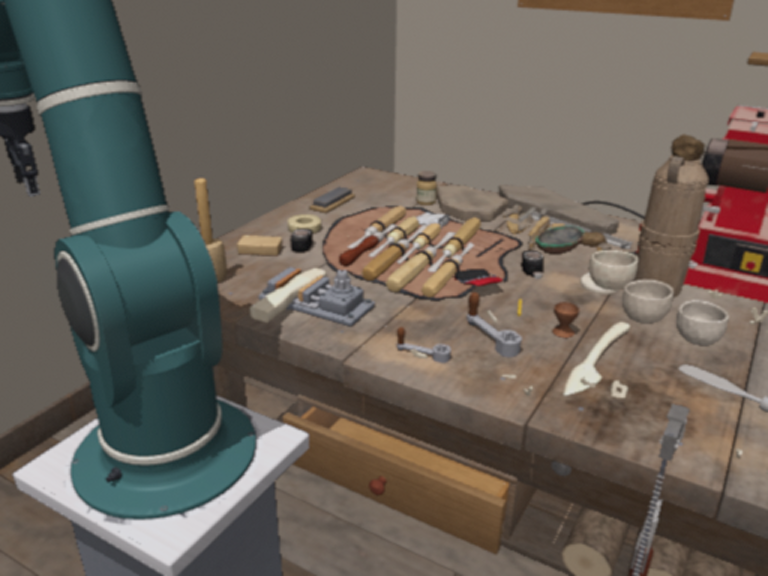

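The top view shows these cranks:
- **Large crank:** hub at about (530,309), handle at (485,275), in 1.5x pixels.
- **Small crank (decoy):** hub at (483,351), handle at (443,354).

The vise spindle is at (357,321) with the jaws to its left. The mallet is at (185,330), the tape measure at (235,215) and the other spoon at (603,285). A round brown knob at (565,248) is another lookalike. I choose the larger crank.

```bash
python3 - <<'E'
from h import *
c=ctrl.get_calibration("top"); f=np.load("top.npz"); im,d=f["im"],f["d"]
P=cloud(c,d)
for n,u,v,z in(("hubL",353,206,32),("handL",323,183,69),("hubS",322,234,25),("spindle",238,214,93),("mallet",123,221,50),("spoonb",402,190,20),("tape",156,143,40),("handleMal",104,219,235)):
    print(n,ray(c,u,v,z).round(0),P[v,u].round(0))
# heights around large crank
w=P[170:220,310:370]; m=(w[...,2]>15)&(w[...,2]<80)
q=w[m]; print(len(q),q.mean(0),np.percentile(q[:,2],[5,50,95]))
v=P[190:240,175:262]; print(np.percentile(v[...,2][v[...,2]>0],[5,50,90,99]))
crop=im[165:250,170:370]; save("crop1.png",crop,4)
E
```

```text
hubL [ 539. -337.   32.] [ 542. -345.   -1.]
handL [ 603. -240.   69.] [ 603. -239.   70.]
hubS [ 452. -245.   25.] [ 452. -249.    0.]
spindle [503.   9.  93.] [503.   9.  95.]
mallet [476. 357.  50.] [474. 337. 110.]
spoonb [ 593. -490.   20.] [ 594. -491.   18.]
tape [719. 272.  40.] [719. 272.  39.]
handleMal [475. 344. 235.] [475. 344. 235.]
323 [ 565.67808798 -295.56401271   30.49280457] [16.30575669 25.7716383  66.11681533]
[ 0.7233958  38.39243335 48.99652449 92.65924979]
```

View pics/crop1.png

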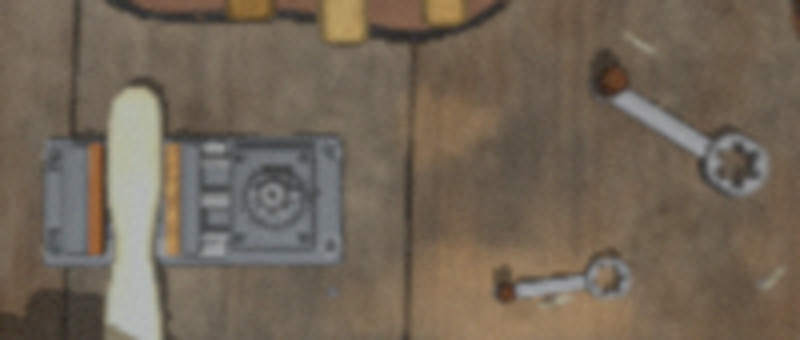

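The crop confirms the choice. The larger crank has its hub near (737,163) and handle near (610,78) in the crop, 116 mm apart. The decoy is clearly smaller. Next I go above the larger one.

```bash
cat >> h.py <<'E'
def yaw(s): 
    y=R.from_quat(s["ee_rot"]).as_matrix()[:,1]; return np.degrees(np.arctan2(y[1],y[0]))
def plan(tgt,yawt,n):
    s=ctrl.state(); p=s["tcp_pos"].copy(); r=R.from_quat(s["ee_rot"]); rows=[]
    y0=yaw(s); dt=-((yawt-y0+180)%360-180)   # + twist = clockwise from above
    for k in range(n):
        M=r.as_matrix(); q=M.T@((np.array(tgt)-p)/(n-k))/400; q=q.round(3)
        tw=round(dt/n/5,2); rows.append((*q,tw)); p=p+M@q*400; r=r*R.from_euler('z',tw*5,degrees=True)
    print("dist/row",np.linalg.norm(np.array(tgt)-s["tcp_pos"])/n,"twist",dt,"end",p.round(1))
    for a in range(0,n,8): print([dict(zip(("x","y","z","twist"),map(float,x))) for x in rows[a:a+8]])
def st():
    s=ctrl.state(); print("t",round(s["t"],2),"tcp",s["tcp_pos"].round(1),"yaw",round(yaw(s),2),"F",s["contact_force"].round(1),"T",s["ft_torque"].round(2),"gap",round(s["finger_gap"],3),"q7",round(s["q"][6],2))
E
python3 - <<'E'
from h import *
s=ctrl.state(); c=ctrl.get_calibration("wrist"); M=R.from_quat(s["ee_rot"]).as_matrix()
print(c["fx"],c["cx"],c["cy"],"cam in tool",M.T@(np.array(c["xyz"])-s["tcp_pos"]),"\n",(M.T@att(c)).round(3))
plan((539,-337,200),-33.4,24)
E
```

```text
337.87764552593075 253.62528582161784 191.0950675159591 cam in tool [  83.53580192    0.24467397 -181.08644361] 
 [[-0.001 -0.947 -0.321]
 [ 1.    -0.001 -0.001]
 [ 0.    -0.321  0.947]]
dist/row 40.2198396933846 twist 101.35316618506246 end [ 539.2 -337.   200.1]
[{'x': -0.065, 'y': -0.077, 'z': -0.001, 'twist': 0.84}, {'x': -0.071, 'y': -0.072, 'z': -0.001, 'twist': 0.84}, {'x': -0.076, 'y': -0.066, 'z': -0.001, 'twist': 0.84}, {'x': -0.08, 'y': -0.06, 'z': -0.001, 'twist': 0.84}, {'x': -0.085, 'y': -0.054, 'z': -0.001, 'twist': 0.84}, {'x': -0.088, 'y': -0.048, 'z': -0.001, 'twist': 0.84}, {'x': -0.092, 'y': -0.042, 'z': -0.0, 'twist': 0.84}, {'x': -0.094, 'y': -0.035, 'z': -0.001, 'twist': 0.84}]
[{'x': -0.097, 'y': -0.028, 'z': -0.0, 'twist': 0.84}, {'x': -0.098, 'y': -0.02, 'z': -0.001, 'twist': 0.84}, {'x': -0.1, 'y': -0.013, 'z': -0.0, 'twist': 0.84}, {'x': -0.1, 'y': -0.006, 'z': -0.001, 'twist': 0.84}, {'x': -0.101, 'y': 0.001, 'z': -0.0, 'twist': 0.84}, {'x': -0.1, 'y': 0.009, 'z': -0.001, 'twist': 0.84}, {'x': -0.099, 'y': 0.016, 'z': -0.0, 'twist': 0.84}, {'x': -0.098, 'y': 0.023, 'z': -0.001, 'twist': 0.84}]
[{'x': -0.096, 'y': 0.031, 'z': -0.0, 'twist': 0.84}, {'x': -0.093, 'y': 0.037, 'z': -0.001, 'twist': 0.84}, {'x': -0.09, 'y': 0.044, 'z': -0.0, 'twist': 0.84}, {'x': -0.087, 'y': 0.051, 'z': -0.001, 'twist': 0.84}, {'x': -0.083, 'y': 0.057, 'z': -0.0, 'twist': 0.84}, {'x': -0.078, 'y': 0.063, 'z': -0.001, 'twist': 0.84}, {'x': -0.074, 'y': 0.068, 'z': -0.0, 'twist': 0.84}, {'x': -0.068, 'y': 0.074, 'z': -0.001, 'twist': 0.84}]
```

>>> drive_tool(
  targets=[
    {"x":-0.065,"y":-0.077,"z":0,"twist":0.84},
    {"x":-0.071,"y":-0.072,"z":0,"twist":0.84},
    {"x":-0.076,"y":-0.066,"z":0,"twist":0.84},
    {"x":-0.08,"y":-0.06,"z":0,"twist":0.84},
    {"x":-0.085,"y":-0.054,"z":0,"twist":0.84},
    {"x":-0.088,"y":-0.048,"z":0,"twist":0.84},
    {"x":-0.092,"y":-0.042,"z":0,"twist":0.84},
    {"x":-0.094,"y":-0.035,"z":0,"twist":0.84},
  ],
  gripper=1,
)

```text
t: 0.77
tcp_pos: [336.1, 271.7, 193.7]
ee_rot: [0.468, 0.884, -0.0, -0.0]
contact_force: [0.9, 0.6, 0.5]
finger_gap: 1.003
```

>>> drive_tool(
  targets=[
    {"x":-0.097,"y":-0.028,"z":0,"twist":0.84},
    {"x":-0.098,"y":-0.02,"z":0,"twist":0.84},
    {"x":-0.1,"y":-0.013,"z":0,"twist":0.84},
    {"x":-0.1,"y":-0.006,"z":0,"twist":0.84},
    {"x":-0.101,"y":0.001,"z":0,"twist":0.84},
    {"x":-0.1,"y":0.009,"z":0,"twist":0.84},
    {"x":-0.099,"y":0.016,"z":0,"twist":0.84},
    {"x":-0.098,"y":0.023,"z":0,"twist":0.84},
  ],
)

```text
t: 1.43
tcp_pos: [437.5, -33.6, 194.0]
ee_rot: [0.704, 0.711, 0.0, 0.0]
contact_force: [0.6, 0.1, -0.4]
finger_gap: 0.996
```

>>> drive_tool(
  targets=[
    {"x":-0.096,"y":0.031,"z":0,"twist":0.84},
    {"x":-0.093,"y":0.037,"z":0,"twist":0.84},
    {"x":-0.09,"y":0.044,"z":0,"twist":0.84},
    {"x":-0.087,"y":0.051,"z":0,"twist":0.84},
    {"x":-0.083,"y":0.057,"z":0,"twist":0.84},
    {"x":-0.078,"y":0.063,"z":0,"twist":0.84},
    {"x":-0.074,"y":0.068,"z":0,"twist":0.84},
    {"x":-0.068,"y":0.074,"z":0,"twist":0.84},
  ],
)

```text
t: 2.1
tcp_pos: [539.6, -338.3, 193.3]
ee_rot: [0.879, 0.477, -0.0, -0.0]
contact_force: [0.5, 0.8, -0.1]
finger_gap: 0.998
```

```bash
python3 - <<'E'
from h import *
st(); c=ctrl.get_calibration("wrist"); im,d=ctrl.get_image("wrist"); np.savez("w1",im=im,d=d); save("w1.png",im,1.5); st()
P=cloud(c,d); m=(P[...,2]>28)&(P[...,2]<38); q=P[m]; q=q[np.hypot(q[:,0]-539,q[:,1]+337)<45]
print("hub top pts",len(q),q.mean(0),(q.max(0)+q.min(0))/2)
m=(P[...,2]>50)&(P[...,2]<80); q=P[m]; q=q[np.hypot(q[:,0]-603,q[:,1]+240)<40]; print("handle",len(q),q.mean(0) if len(q) else 0)
print(proj(c,(539,-337,32)))
E
```

```text
t 2.1 tcp [ 539.6 -338.3  193.3] yaw -33.02 F [ 0.5  0.8 -0.1] T [ 0.02  0.02 -0.02] gap 0.998 q7 0.26
t 2.15 tcp [ 539.3 -345.2  192.9] yaw -33.63 F [-7.4  0.5 -3.8] T [ 0.01  0.39 -0.02] gap 0.998 q7 0.26
hub top pts 831 [ 538.60424231 -338.73823547   32.71971412] [ 538.43682632 -339.21827551   31.73002846]
handle 643 [ 596.77548013 -241.43597399   66.59838096]
(np.float64(253.55034546106282), np.float64(159.61908933452307))
```

View pics/w1.png

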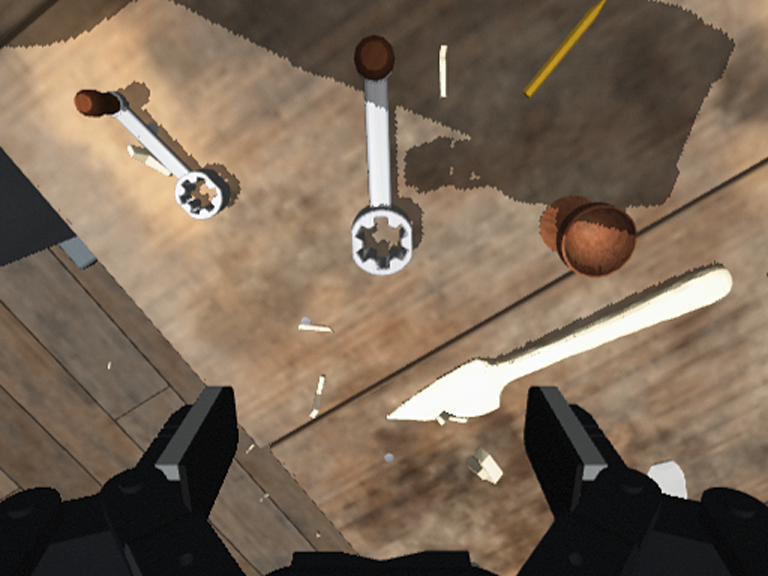

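The hub is at (382,241) and the handle at (375,58), with the arm nearly straight up the picture. The gripper is aligned with it. The arm was still settling for that frame, so I measure again now that it is at rest.

```bash
cat > meas.py <<'E'
from h import *
def crank(c,d,h0,zb=0):
    P=cloud(c,d); z=P[...,2]-zb; r=np.hypot(P[...,0]-h0[0],P[...,1]-h0[1])
    q=P[(z>28)&(z<37)&(r<32)]; 
    (x,y),rad=cv2.minEnclosingCircle(q[:,:2].astype(np.float32)); print("hub n",len(q),"mean",q.mean(0).round(1),"circle",round(x,1),round(y,1),round(rad,1))
    a=P[(z>15)&(z<26)&(r>30)&(r<98)]; vx,vy,ax,ay=cv2.fitLine(a[:,:2].astype(np.float32),cv2.DIST_HUBER,0,.01,.01).ravel()
    ang=np.degrees(np.arctan2(vy,vx)); off=(x-ax)*-vy+(y-ay)*vx
    print("arm n",len(a),"z",np.median(a[:,2]).round(1),"ang",ang.round(2),"line offset from circle centre",off.round(2))
E
python3 - <<'E'
from meas import *
st(); c=ctrl.get_calibration("wrist"); im,d=ctrl.get_image("wrist"); st()
crank(c,d,(539,-338.7))
E
```

```text
t 2.15 tcp [ 539.3 -345.2  192.9] yaw -33.63 F [-7.4  0.5 -3.8] T [ 0.01  0.39 -0.02] gap 0.998 q7 0.26
t 2.2 tcp [ 538.4 -342.4  192.7] yaw -33.33 F [-0.2  0.1 -0.4] T [ 0.01  0.07 -0.01] gap 0.998 q7 0.26
hub n 840 mean [ 538.5 -338.8   32.7] circle 538.2 -339.6 23.8
arm n 1124 z 20.9 ang 59.4 line offset from circle centre 0.16
```

```bash
python3 - <<'E'
from h import *
plan((538.4,-339.2,30),-30.6,6)
E
```

```text
dist/row 27.11564984860603 twist -2.7349172741604093 end [ 538.3 -339.3   29.9]
[{'x': 0.001, 'y': -0.001, 'z': 0.068, 'twist': -0.09}, {'x': 0.001, 'y': -0.001, 'z': 0.068, 'twist': -0.09}, {'x': 0.002, 'y': -0.001, 'z': 0.068, 'twist': -0.09}, {'x': 0.001, 'y': -0.0, 'z': 0.068, 'twist': -0.09}, {'x': 0.002, 'y': -0.0, 'z': 0.067, 'twist': -0.09}, {'x': 0.001, 'y': -0.001, 'z': 0.068, 'twist': -0.09}]
```

>>> drive_tool(
  targets=[
    {"x":0.001,"y":-0.001,"z":0.068,"twist":-0.09},
    {"x":0.001,"y":-0.001,"z":0.068,"twist":-0.09},
    {"x":0.002,"y":-0.001,"z":0.068,"twist":-0.09},
    {"x":0.001,"z":0.068,"twist":-0.09},
    {"x":0.002,"z":0.067,"twist":-0.09},
    {"x":0.001,"y":-0.001,"z":0.068,"twist":-0.09},
    {},
    {},
  ],
)

```text
invalid input
```

```bash
python3 - <<'E'
from meas import *
st(); c=ctrl.get_calibration("wrist"); im,d=ctrl.get_image("wrist"); save("w2.png",im,1.2)
crank(c,d,(538.4,-339.2)); plan((538.4,-339.2,4),-30.6,2)
E
```

```text
t 2.2 tcp [ 538.4 -342.4  192.7] yaw -33.33 F [-0.2  0.1 -0.4] T [ 0.01  0.07 -0.01] gap 0.998 q7 0.26
hub n 844 mean [ 538.7 -338.8   32.7] circle 538.4 -339.4 23.6
arm n 1115 z 20.9 ang 58.93 line offset from circle centre -0.42
dist/row 94.32365324871743 twist -2.4917153643774554 end [ 538.3 -339.2    3.8]
[{'x': 0.001, 'y': 0.0, 'z': 0.236, 'twist': -0.25}, {'x': 0.001, 'y': 0.0, 'z': 0.236, 'twist': -0.25}]
```

Empty rows are refused, so I write out all the fields.

>>> drive_tool(
  targets=[
    {"x":0.001,"y":-0.001,"z":0.068,"twist":-0.09},
    {"x":0.001,"y":-0.001,"z":0.068,"twist":-0.09},
    {"x":0.002,"y":-0.001,"z":0.068,"twist":-0.09},
    {"x":0.001,"y":0,"z":0.068,"twist":-0.09},
    {"x":0.002,"y":0,"z":0.067,"twist":-0.09},
    {"x":0.001,"y":-0.001,"z":0.068,"twist":-0.09},
    {"x":0,"y":0,"z":0,"twist":0},
    {"x":0,"y":0,"z":0,"twist":0},
  ],
)

```text
t: 2.92
tcp_pos: [539.2, -332.1, 30.8]
ee_rot: [0.866, 0.499, -0.001, -0.001]
contact_force: [-1.0, -0.3, 0.2]
finger_gap: 0.995
```

```bash
python3 - <<'E'
from meas import *
st(); c=ctrl.get_calibration("wrist"); im,d=ctrl.get_image("wrist"); save("w2.png",im,1.2)
crank(c,d,(538.4,-339.2)); plan((538.4,-339.2,4),-30.6,2)
E
```

```text
t 2.92 tcp [ 539.2 -332.1   30.8] yaw -30.1 F [-1.  -0.3  0.2] T [-0.   -0.02  0.  ] gap 0.995 q7 0.4
hub n 2599 mean [ 539.5 -338.    32.5] circle 538.6 -339.1 23.9
arm n 3485 z 20.9 ang 59.12 line offset from circle centre 0.02
dist/row 14.489584489376671 twist 0.47671484686628673 end [ 538.5 -339.4    3.8]
[{'x': -0.008, 'y': 0.002, 'z': 0.035, 'twist': 0.05}, {'x': -0.008, 'y': 0.003, 'z': 0.036, 'twist': 0.05}]
```

>>> drive_tool(
  targets=[
    {"x":-0.009,"y":0.002,"z":0.034,"twist":0.08},
    {"x":-0.009,"y":0.003,"z":0.034,"twist":0.08},
    {"x":0,"y":0,"z":0,"twist":0},
    {"x":0,"y":0,"z":0,"twist":0},
    {"x":0,"y":0,"z":0,"twist":0},
  ],
)

```text
t: 3.38
tcp_pos: [537.9, -340.5, 4.3]
ee_rot: [0.87, 0.493, 0.0, 0.0]
contact_force: [0.6, 0.6, 0.1]
finger_gap: 1.002
```

```bash
python3 - <<'E'
from h import *
st()
E
```

```text
t 3.38 tcp [ 537.9 -340.5    4.3] yaw -30.95 F [0.6 0.6 0.1] T [ 0.02 -0.04  0.02] gap 1.002 q7 0.41
```

>>> drive_tool(
  targets=[
    {"x":0,"y":0,"z":0,"twist":0},
    {"x":0,"y":0,"z":0,"twist":0},
    {"x":0,"y":0,"z":0,"twist":0},
    {"x":0,"y":0,"z":0,"twist":0},
    {"x":0,"y":0,"z":0,"twist":0},
    {"x":0,"y":0,"z":0,"twist":0},
    {"x":0,"y":0,"z":0,"twist":0},
    {"x":0,"y":0,"z":0,"twist":0},
  ],
  gripper=0,
  grip_force=60,
)

```text
t: 4.05
tcp_pos: [537.7, -340.3, 3.9]
ee_rot: [0.87, 0.493, -0.0, 0.0]
contact_force: [-0.0, -0.4, 0.5]
finger_gap: -0.003
```

>>> drive_tool(
  targets=[
    {"x":0,"y":0,"z":-0.05,"twist":0},
    {"x":0,"y":0,"z":-0.1,"twist":0},
    {"x":0,"y":0,"z":-0.1,"twist":0},
    {"x":0,"y":0,"z":-0.1,"twist":0},
    {"x":0,"y":0,"z":-0.1,"twist":0},
    {"x":0,"y":0,"z":-0.05,"twist":0},
    {"x":0,"y":0,"z":0,"twist":0},
    {"x":0,"y":0,"z":0,"twist":0},
  ],
)

```text
t: 4.72
tcp_pos: [538.2, -340.5, 205.0]
ee_rot: [0.87, 0.493, 0.001, 0.001]
contact_force: [0.1, 0.6, -0.8]
finger_gap: -0.0
```

```bash
python3 - <<'E'
from h import *
st(); s=ctrl.state(); c=ctrl.get_calibration("wrist"); im,d=ctrl.get_image("wrist"); np.savez("w3",im=im,d=d); save("w3.png",im,1.5); st()
P=cloud(c,d); M=R.from_quat(s["ee_rot"]).as_matrix(); T=(P-s["tcp_pos"])@M
print(T[150:384:15,256].round(1))
E
```

```text
t 4.72 tcp [ 538.2 -340.5  205. ] yaw -30.94 F [ 0.1  0.6 -0.8] T [ 0.    0.04 -0.03] gap -0.0 q7 0.29
t 4.77 tcp [ 537.7 -340.   203.7] yaw -30.93 F [ 0.5  0.2 -0.2] T [-0.    0.05 -0.01] gap 0.005 q7 0.29
[[ 2.000e+00  1.600e+00  2.036e+02]
 [-1.590e+01  1.700e+00  2.039e+02]
 [-3.390e+01  1.700e+00  2.027e+02]
 [-5.270e+01  1.700e+00  2.024e+02]
 [-7.330e+01  1.700e+00  2.051e+02]
 [-9.280e+01  1.800e+00  2.036e+02]
 [-1.140e+02  1.800e+00  2.044e+02]
 [ 1.090e+01  4.000e-01 -5.330e+01]
 [ 1.090e+01  3.000e-01 -6.520e+01]
 [ 1.110e+01  3.000e-01 -7.550e+01]
 [ 4.700e+00  3.000e-01 -7.560e+01]
 [-2.000e+00  3.000e-01 -7.570e+01]
 [-8.100e+00  3.000e-01 -7.660e+01]
 [-2.809e+02  2.000e+00  2.045e+02]
 [-3.071e+02  2.100e+00  2.034e+02]
 [ 9.500e+00  1.000e-01 -1.132e+02]]
```

View pics/w3.png

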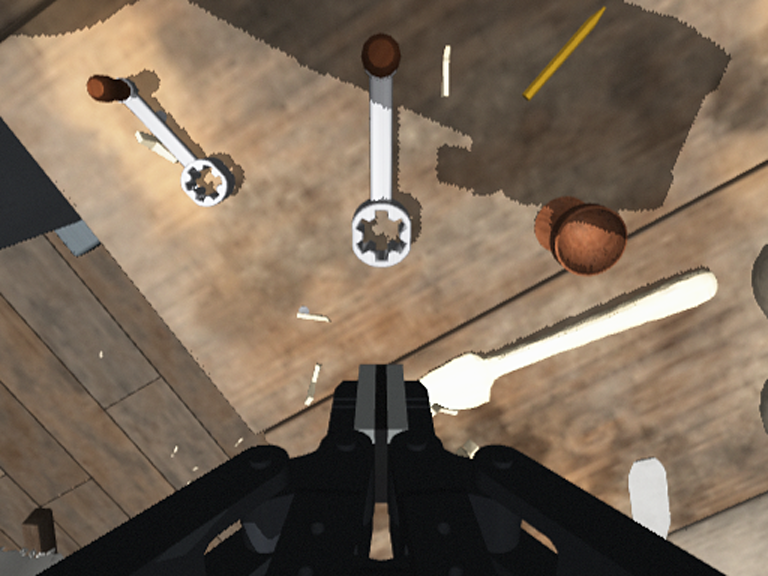

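The fingers shut on nothing. The crank still lies at its place, with the hub at (381,235), and the depth suggests the real fingertips are well short of the reported TCP. I measure the tips from the depth images I already have.

```bash
python3 - <<'E'
from h import *
s=ctrl.state(); c=ctrl.get_calibration("wrist"); M=R.from_quat(s["ee_rot"]).as_matrix()
f=np.load("w3.npz"); T=(cloud(c,f["d"])-s["tcp_pos"])@M
for col in(244,248,264):
    print(col,[(r,*T[r,col].round(0)) for r in range(236,300,5)])
q=T[(T[...,2]<60)&(np.hypot(T[...,0],T[...,1])<90)]; print("shut: max z",np.percentile(q[:,2],[90,99,99.9,100]))
c2=dict(c); d=np.load("w1.npz")["d"]; T=(cloud(c,d)-s["tcp_pos"])@M   # camera fixed to tool
q=T[(T[...,2]<60)&(np.hypot(T[...,0],T[...,1])<120)&(f["d"]>0)]; print("open: max z",np.percentile(q[:,2],[99,99.9,100]))
im,d=ctrl.get_image("scene"); cs=ctrl.get_calibration("scene"); u,v=proj(cs,s["tcp_pos"]); print(u,v)
u,v=int(u),int(v); cv2.circle(im,(u,v),2,(255,0,0),-1); save("s2.png",im[max(0,v-110):v+90,max(0,u-130):u+130],3)
E
```

```text
244 [(236, np.float64(-108.0), np.float64(-13.0), np.float64(204.0)), (241, np.float64(-115.0), np.float64(-13.0), np.float64(203.0)), (246, np.float64(11.0), np.float64(-5.0), np.float64(-45.0)), (251, np.float64(11.0), np.float64(-5.0), np.float64(-49.0)), (256, np.float64(11.0), np.float64(-5.0), np.float64(-54.0)), (261, np.float64(11.0), np.float64(-5.0), np.float64(-59.0)), (266, np.float64(11.0), np.float64(-4.0), np.float64(-63.0)), (271, np.float64(10.0), np.float64(-4.0), np.float64(-65.0)), (276, np.float64(11.0), np.float64(-4.0), np.float64(-69.0)), (281, np.float64(11.0), np.float64(-4.0), np.float64(-72.0)), (286, np.float64(12.0), np.float64(-4.0), np.float64(-77.0)), (291, np.float64(13.0), np.float64(-4.0), np.float64(-82.0)), (296, np.float64(12.0), np.float64(-4.0), np.float64(-84.0))]
248 [(236, np.float64(-108.0), np.float64(-8.0), np.float64(204.0)), (241, np.float64(-115.0), np.float64(-8.0), np.float64(203.0)), (246, np.float64(11.0), np.float64(-3.0), np.float64(-45.0)), (251, np.float64(11.0), np.float64(-3.0), np.float64(-50.0)), (256, np.float64(11.0), np
[... 790 characters left out ...]
 np.float64(12.0), np.float64(4.0), np.float64(-56.0)), (261, np.float64(11.0), np.float64(4.0), np.float64(-59.0)), (266, np.float64(10.0), np.float64(4.0), np.float64(-61.0)), (271, np.float64(11.0), np.float64(3.0), np.float64(-66.0)), (276, np.float64(11.0), np.float64(3.0), np.float64(-69.0)), (281, np.float64(11.0), np.float64(3.0), np.float64(-73.0)), (286, np.float64(11.0), np.float64(3.0), np.float64(-76.0)), (291, np.float64(12.0), np.float64(3.0), np.float64(-81.0)), (296, np.float64(12.0), np.float64(3.0), np.float64(-83.0))]
shut: max z [-78.71783178 -48.63484642 -42.79391284 -40.31304219]
open: max z [-55.91448688 -52.19089108 -51.44406795]
344.19879146247376 168.31918902214315
```

View pics/s2.png

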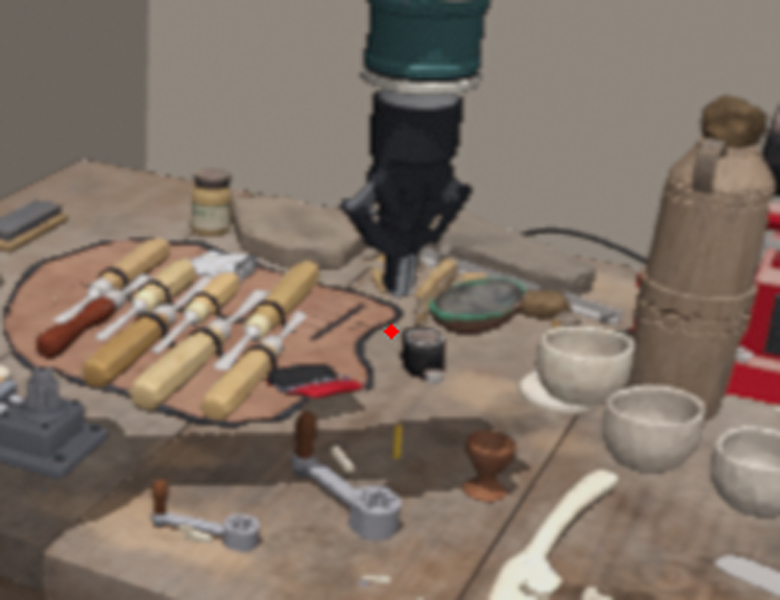

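The wrist depth puts the shut fingertips about 43 mm behind the reported TCP. The scene view agrees: the red TCP dot floats about 40 mm below the real tips. This explains why the fingers closed above the hub. I will use tip z ≈ TCP z + 43, a little more when open, and try again.

>>> drive_tool(
  targets=[
    {"x":0,"y":0,"z":0.08,"twist":0},
    {"x":0,"y":0,"z":0.08,"twist":0},
    {"x":0,"y":0,"z":0.08,"twist":0},
    {"x":0,"y":0,"z":0.08,"twist":0},
    {"x":0,"y":0,"z":0.08,"twist":0},
    {"x":0.002,"y":0,"z":0.08,"twist":0},
    {"x":0,"y":0,"z":0,"twist":0},
    {"x":0,"y":0,"z":0,"twist":0},
  ],
  gripper=1,
)

```text
t: 5.48
tcp_pos: [536.7, -339.3, 10.5]
ee_rot: [0.87, 0.493, -0.001, -0.001]
contact_force: [0.4, 0.2, 0.9]
finger_gap: 1.006
```

```bash
python3 - <<'E'
from meas import *
st(); c=ctrl.get_calibration("wrist"); s=ctrl.state(); im,d=ctrl.get_image("wrist"); 
crank(c,d,(538.4,-339.2)); T=(cloud(c,d)-s["tcp_pos"])@R.from_quat(s["ee_rot"]).as_matrix()
q=T[(T[...,2]<-30)&(T[...,2]>-70)]
for sg in(-1,1):
    w=q[q[:,1]*sg>0]; print(sg,len(w),"z",np.percentile(w[:,2],[50,99.5]).round(1),"x",np.percentile(w[:,0],[2,98]).round(1),"y",np.percentile(w[:,1],[2,98]).round(1))
plan((538.5,-339.2,-40),-30.9,3)
E
```

```text
t 5.48 tcp [ 536.7 -339.3   10.5] yaw -30.98 F [0.4 0.2 0.9] T [-0.01 -0.02 -0.03] gap 1.006 q7 0.41
hub n 3256 mean [ 539.6 -337.9   32.5] circle 538.8 -339.4 23.9
arm n 4451 z 20.8 ang 59.27 line offset from circle centre 0.02
-1 1426 z [-61.1 -41.8] x [ -9.8 107.5] y [-56.   -0.4]
1 2320 z [-54.1 -30.5] x [-10.6 107.1] y [  1.  121.7]
dist/row 17.463584684621562 twist -0.07244747751067848 end [ 538.4 -339.1  -40. ]
[{'x': 0.001, 'y': 0.0, 'z': 0.044, 'twist': -0.0}, {'x': 0.001, 'y': 0.0, 'z': 0.043, 'twist': -0.0}, {'x': 0.001, 'y': 0.0, 'z': 0.044, 'twist': -0.0}]
```

>>> drive_tool(
  targets=[
    {"x":0.001,"y":0.002,"z":0.042,"twist":0},
    {"x":0.001,"y":0.002,"z":0.042,"twist":0},
    {"x":0.001,"y":0,"z":0.042,"twist":0},
    {"x":0,"y":0,"z":0,"twist":0},
    {"x":0,"y":0,"z":0,"twist":0},
    {"x":0,"y":0,"z":0,"twist":0},
  ],
)

```text
t: 6.03
tcp_pos: [540.2, -339.8, -38.1]
ee_rot: [0.87, 0.493, -0.0, 0.0]
contact_force: [-0.0, -0.2, -0.1]
finger_gap: 1.0
```

>>> drive_tool(
  targets=[
    {"x":0,"y":0,"z":0,"twist":0},
    {"x":0,"y":0,"z":0,"twist":0},
    {"x":0,"y":0,"z":0,"twist":0},
    {"x":0,"y":0,"z":0,"twist":0},
    {"x":0,"y":0,"z":0,"twist":0},
    {"x":0,"y":0,"z":0,"twist":0},
    {"x":0,"y":0,"z":0,"twist":0},
    {"x":0,"y":0,"z":0,"twist":0},
  ],
  gripper=0,
  grip_force=60,
)

```text
t: 6.7
tcp_pos: [540.4, -339.6, -37.9]
ee_rot: [0.87, 0.493, 0.0, 0.0]
contact_force: [-1.6, 1.3, 6.4]
finger_gap: 0.487
```

Gap 0.487 is 41 mm, so the hub is gripped across its flats. I lift it and check the hold.

>>> drive_tool(
  targets=[
    {"x":0,"y":0,"z":-0.02,"twist":0},
    {"x":0,"y":0,"z":-0.06,"twist":0},
    {"x":0,"y":0,"z":-0.1,"twist":0},
    {"x":0,"y":0,"z":-0.1,"twist":0},
    {"x":0,"y":0,"z":-0.06,"twist":0},
    {"x":0,"y":0,"z":-0.02,"twist":0},
    {"x":0,"y":0,"z":0,"twist":0},
    {"x":0,"y":0,"z":0,"twist":0},
  ],
)

```text
t: 7.37
tcp_pos: [539.9, -338.8, 104.7]
ee_rot: [0.87, 0.493, -0.0, -0.0]
contact_force: [0.2, 0.5, -3.1]
finger_gap: 0.481
```

```bash
python3 - <<'E'
from h import *
st(); plan((483,-59,100),29,16)
E
```

```text
t 7.37 tcp [ 539.9 -338.8  104.7] yaw -30.92 F [ 0.2  0.5 -3.1] T [-0.03  0.04  0.01] gap 0.481 q7 0.35
dist/row 17.8491315031685 twist -59.92491538955255 end [483.  -59.1 100.1]
[{'x': 0.033, 'y': -0.03, 'z': 0.001, 'twist': -0.75}, {'x': 0.035, 'y': -0.028, 'z': 0.001, 'twist': -0.75}, {'x': 0.037, 'y': -0.026, 'z': 0.001, 'twist': -0.75}, {'x': 0.038, 'y': -0.023, 'z': 0.001, 'twist': -0.75}, {'x': 0.04, 'y': -0.021, 'z': 0.001, 'twist': -0.75}, {'x': 0.041, 'y': -0.018, 'z': 0.001, 'twist': -0.75}, {'x': 0.042, 'y': -0.015, 'z': 0.001, 'twist': -0.75}, {'x': 0.043, 'y': -0.012, 'z': 0.001, 'twist': -0.75}]
[{'x': 0.043, 'y': -0.01, 'z': 0.001, 'twist': -0.75}, {'x': 0.044, 'y': -0.007, 'z': 0.0, 'twist': -0.75}, {'x': 0.044, 'y': -0.004, 'z': 0.001, 'twist': -0.75}, {'x': 0.045, 'y': -0.001, 'z': 0.0, 'twist': -0.75}, {'x': 0.044, 'y': 0.002, 'z': 0.001, 'twist': -0.75}, {'x': 0.044, 'y': 0.005, 'z': 0.0, 'twist': -0.75}, {'x': 0.044, 'y': 0.008, 'z': 0.001, 'twist': -0.75}, {'x': 0.043, 'y': 0.011, 'z': 0.0, 'twist': -0.75}]
```

The measured -3.1 N matches the crank's weight, so it is held. I go beside the spindle for a look.

>>> drive_tool(
  targets=[
    {"x":0.033,"y":-0.03,"z":0,"twist":-0.75},
    {"x":0.035,"y":-0.028,"z":0,"twist":-0.75},
    {"x":0.037,"y":-0.026,"z":0,"twist":-0.75},
    {"x":0.038,"y":-0.023,"z":0,"twist":-0.75},
    {"x":0.04,"y":-0.021,"z":0,"twist":-0.75},
    {"x":0.041,"y":-0.018,"z":0,"twist":-0.75},
    {"x":0.042,"y":-0.015,"z":0,"twist":-0.75},
    {"x":0.043,"y":-0.012,"z":0,"twist":-0.75},
  ],
)

```text
t: 8.03
tcp_pos: [510.5, -197.6, 103.7]
ee_rot: [0.712, 0.703, -0.001, -0.001]
contact_force: [-0.4, -0.3, -1.5]
finger_gap: 0.482
```

>>> drive_tool(
  targets=[
    {"x":0.043,"y":-0.01,"z":0,"twist":-0.75},
    {"x":0.044,"y":-0.007,"z":0,"twist":-0.75},
    {"x":0.044,"y":-0.004,"z":0,"twist":-0.75},
    {"x":0.045,"y":-0.001,"z":0,"twist":-0.75},
    {"x":0.044,"y":0.002,"z":0,"twist":-0.75},
    {"x":0.044,"y":0.005,"z":0,"twist":-0.75},
    {"x":0.044,"y":0.008,"z":0,"twist":-0.75},
    {"x":0.043,"y":0.011,"z":0,"twist":-0.75},
  ],
)

```text
t: 8.7
tcp_pos: [483.0, -58.0, 105.5]
ee_rot: [0.504, 0.864, 0.0, 0.0]
contact_force: [-0.0, 0.2, -3.8]
finger_gap: 0.489
```

>>> drive_tool(
  targets=[
    {"x":0,"y":0,"z":0,"twist":0},
    {"x":0,"y":0,"z":0,"twist":0},
    {"x":0,"y":0,"z":0,"twist":0},
    {"x":0,"y":0,"z":0,"twist":0},
  ],
)

```text
t: 9.03
tcp_pos: [483.4, -60.2, 105.5]
ee_rot: [0.507, 0.862, -0.0, 0.0]
contact_force: [-0.3, -0.3, -3.5]
finger_gap: 0.485
```

```bash
python3 - <<'E'
from meas import *
st(); s=ctrl.state(); c=ctrl.get_calibration("wrist"); im,d=ctrl.get_image("wrist"); np.savez("w4",im=im,d=d,p=s["tcp_pos"],q=s["ee_rot"],cx=c["xyz"],ca=c["attitude"]); st()
P=cloud(c,d); M=R.from_quat(s["ee_rot"]).as_matrix(); T=(P-s["tcp_pos"])@M
r=np.hypot(P[...,0]-503,P[...,1]-9)
for lo,hi in((88,97),(75,81),(54,61)):
    q=P[(P[...,2]>lo)&(P[...,2]<hi)&(r<30)]
    if len(q)>5: (x,y),rd=cv2.minEnclosingCircle(q[:,:2].astype(np.float32)); print(lo,len(q),q.mean(0).round(1),round(x,1),round(y,1),round(rd,1))
t=T[(T[...,2]<0)&(np.hypot(T[...,0],T[...,1])<35)&(T[...,0]>-30)]; print("hub top z",np.percentile(t[:,2],[50,90,99]))
u,v=proj(c,(503,9,85)); print(u,v); u,v=int(u),int(v)
save("w4.png",im,1.0); w=im[max(0,v-50):v+50,max(0,u-66):u+66]; save("w4c.png",w,6)
E
```

```text
t 9.03 tcp [483.4 -60.2 105.5] yaw 29.01 F [-0.3 -0.3 -3.5] T [-0.09  0.01  0.01] gap 0.485 q7 0.75
t 9.08 tcp [483.4 -60.2 105.4] yaw 29.0 F [ 0.3 -0.2 -2.5] T [-0.03  0.    0.09] gap 0.483 q7 0.75
88 1165 [502.4  11.1  92.5] 503.5 10.9 11.7
75 619 [499.6  11.4  78.5] 503.9 10.9 17.1
54 966 [494.4  11.6  58.5] 503.1 10.8 20.9
hub top z [-71.22229484 -54.84000161 -42.26753418]
339.2439763462534 134.02161099793358
```

View pics/w4.png

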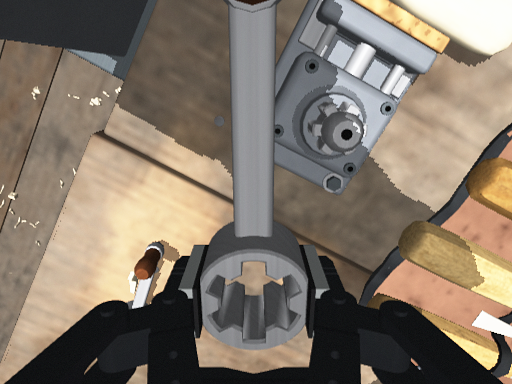

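View pics/w4c.png

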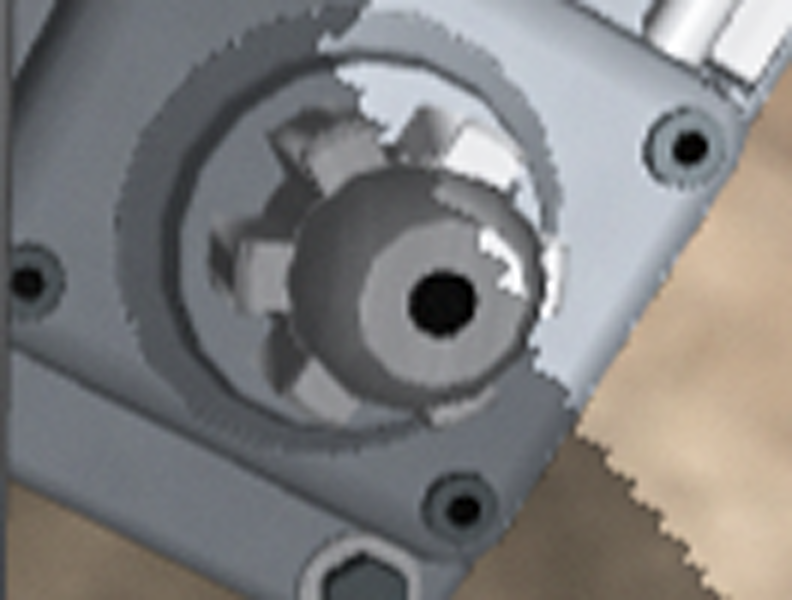

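The full view shows the crank held with its arm up the picture at (252,120), and the spindle at (345,130). The crop shows five splines clearly. Next I compute the spline angle, the spindle centre and the crank's pose in the gripper.

```bash
cat >> meas.py <<'E'
def hold(T):
    zt=np.median(T[(np.hypot(T[...,0],T[...,1])<24)&(np.hypot(T[...,0],T[...,1])>15)&(T[...,0]<15)&(T[...,2]<-50)&(abs(T[...,1])<17)][:,2])
    q=T[(abs(T[...,2]-zt)<2.5)&(np.hypot(T[...,0],T[...,1])<30)&(abs(T[...,1])<20)]
    (x,y),rd=cv2.minEnclosingCircle(q[:,:2].astype(np.float32))
    a=T[(abs(T[...,2]-zt-12)<3)&(T[...,0]>32)&(T[...,0]<98)&(abs(T[...,1])<20)]
    vx,vy,ax,ay=cv2.fitLine(a[:,:2].astype(np.float32),cv2.DIST_HUBER,0,.01,.01).ravel()
    print("hub in tool: top z",round(zt,1),"centre",round(x,1),round(y,1),"r",round(rd,1),"mean y",q[:,1].mean().round(1),"| arm n",len(a),"z",np.median(a[:,2]).round(1),"line angle in tool deg",np.degrees(np.arctan(vy/vx)).round(2),"y at x=0",(ay-ax*vy/vx).round(2), "tilt: arm z slope",np.polyfit(a[:,0],a[:,2],1)[0].round(3))
def spl(P,c0):
    dx,dy,z=P[...,0]-c0[0],P[...,1]-c0[1],P[...,2]; r=np.hypot(dx,dy)
    m=(z>75.5)&(z<81)&(r>13)&(r<17.6); th=np.degrees(np.arctan2(dy[m],dx[m]))
    k=np.exp(6j*np.radians(th)).mean(); print("spline n",m.sum(),"angle mod 60",round((np.degrees(np.angle(k))/6)%60,2),"coherence",abs(k).round(2))
    for b in range(-180,180,60): 
        a0=(np.degrees(np.angle(k))/6)%60; e=(th-a0-b+180)%360-180; w=e[abs(e)<25]; 
        if len(w)>8: print("  spline",round(a0+b),len(w),"range",np.percentile(w,[5,50,95]).round(1))
E
python3 - <<'E'
from meas import *
f=np.load("w4.npz"); c=ctrl.get_calibration("wrist"); c=dict(c,xyz=f["cx"],attitude=f["ca"])
P=cloud(c,f["d"]); spl(P,(503.5,10.9)); hold((P-f["p"])@R.from_quat(f["q"]).as_matrix())
E
```

```text
spline n 445 angle mod 60 28.38 coherence 0.63
  spline -152 86 range [-12.8   0.8  14.4]
  spline -92 81 range [-13.6  -1.   13.5]
  spline -32 46 range [-13.   -2.3  11.3]
  spline 28 47 range [-11.9   2.8  12.5]
  spline 88 89 range [-13.8  -0.   13.1]
  spline 148 96 range [-13.8   0.4  13.4]
hub in tool: top z -70.2 centre 0.2 -0.3 r 23.9 mean y -0.1 | arm n 8049 z -58.7 line angle in tool deg -0.29 y at x=0 -0.23 tilt: arm z slope -0.0
```

The spindle centre is (503.5, 10.9), and circles at three heights agree. The splines stand at 28.4° mod 60. The crank arm is at 119.3°, so I turn it 29° counter-clockwise to 148.4° and hover above the spindle.

```bash
python3 - <<'E'
from h import *
plan((503.8,11.0,67),58.1,7)
E
```

```text
dist/row 11.925428359252157 twist -29.09918014340019 end [503.6  10.9  67. ]
[{'x': 0.019, 'y': 0.019, 'z': 0.014, 'twist': -0.83}, {'x': 0.017, 'y': 0.02, 'z': 0.014, 'twist': -0.83}, {'x': 0.016, 'y': 0.021, 'z': 0.014, 'twist': -0.83}, {'x': 0.014, 'y': 0.022, 'z': 0.013, 'twist': -0.83}, {'x': 0.013, 'y': 0.023, 'z': 0.014, 'twist': -0.83}, {'x': 0.011, 'y': 0.024, 'z': 0.013, 'twist': -0.83}, {'x': 0.009, 'y': 0.025, 'z': 0.014, 'twist': -0.83}]
```

>>> drive_tool(
  targets=[
    {"x":0.019,"y":0.019,"z":0.014,"twist":-0.83},
    {"x":0.017,"y":0.02,"z":0.014,"twist":-0.83},
    {"x":0.016,"y":0.021,"z":0.014,"twist":-0.83},
    {"x":0.014,"y":0.022,"z":0.013,"twist":-0.83},
    {"x":0.013,"y":0.023,"z":0.014,"twist":-0.83},
    {"x":0.011,"y":0.024,"z":0.013,"twist":-0.83},
    {"x":0.009,"y":0.025,"z":0.014,"twist":-0.83},
    {"x":0,"y":0,"z":0,"twist":0},
  ],
)

```text
t: 9.75
tcp_pos: [503.5, 12.8, 66.1]
ee_rot: [0.272, 0.962, -0.0, -0.001]
contact_force: [-0.4, 0.8, -2.6]
finger_gap: 0.482
```

>>> drive_tool(
  targets=[
    {"x":0,"y":0,"z":0,"twist":0},
    {"x":0,"y":0,"z":0,"twist":0},
    {"x":0,"y":0,"z":0,"twist":0},
    {"x":0,"y":0,"z":0,"twist":0},
  ],
)

```text
t: 10.08
tcp_pos: [503.5, 10.9, 67.3]
ee_rot: [0.276, 0.961, -0.0, 0.0]
contact_force: [0.1, -0.1, -3.4]
finger_gap: 0.484
```

```bash
python3 - <<'E'
from meas import *
st(); s=ctrl.state(); c=ctrl.get_calibration("wrist"); im,d=ctrl.get_image("wrist"); st()
P=cloud(c,d); hold((P-s["tcp_pos"])@R.from_quat(s["ee_rot"]).as_matrix())
u,v=proj(c,(503.5,10.9,95)); u,v=int(u),int(v); 
r=np.hypot(P[...,0]-503.5,P[...,1]-10.9); q=P[(P[...,2]>85)&(P[...,2]<98)&(r<20)]
print("pilot pts seen",len(q), q.mean(0).round(1) if len(q) else "")
plan((503.8,11.0,67),58.1,1)
save("w5.png",im[130:384,120:400],2.5)
E
```

```text
t 10.08 tcp [503.5  10.9  67.3] yaw 57.99 F [ 0.1 -0.1 -3.4] T [-0.04 -0.07  0.01] gap 0.484 q7 1.09
t 10.13 tcp [503.5  11.   67.3] yaw 58.02 F [ 0.2  0.4 -3.7] T [-0.08 -0.01  0.05] gap 0.479 q7 1.09
hub in tool: top z -70.2 centre 0.1 -0.0 r 23.9 mean y -0.0 | arm n 8053 z -58.7 line angle in tool deg -0.32 y at x=0 0.04 tilt: arm z slope -0.001
pilot pts seen 11 [510.4   7.1  93.8]
dist/row 0.3810624516868732 twist -0.08000595225223606 end [503.9  10.8  66.9]
[{'x': -0.001, 'y': 0.0, 'z': 0.001, 'twist': -0.02}]
```

>>> drive_tool(
  targets=[
    {"x":0,"y":0,"z":0.01,"twist":0},
    {"x":0,"y":0,"z":0.01,"twist":0},
    {"x":0,"y":0,"z":0.01,"twist":0},
    {"x":0,"y":0,"z":0.01,"twist":0},
    {"x":0,"y":0,"z":0.008,"twist":0},
    {"x":0,"y":0,"z":0.008,"twist":0},
    {"x":0,"y":0,"z":0,"twist":0},
    {"x":0,"y":0,"z":0,"twist":0},
  ],
)

```text
t: 10.8
tcp_pos: [503.4, 11.5, 44.4]
ee_rot: [0.275, 0.962, -0.0, -0.0]
contact_force: [-0.2, -0.2, -1.8]
finger_gap: 0.483
```

>>> drive_tool(
  targets=[
    {"x":0,"y":0,"z":0.003,"twist":0},
    {"x":0,"y":0,"z":0.003,"twist":0},
    {"x":0,"y":0,"z":0.003,"twist":0},
  ],
)

```text
t: 11.05
tcp_pos: [503.5, 11.5, 41.0]
ee_rot: [0.275, 0.962, 0.0, 0.0]
contact_force: [0.0, -0.4, -3.0]
finger_gap: 0.484
```

```bash
python3 - <<'E'
from h import *
st()
E
```

```text
t 11.05 tcp [503.5  11.5  41. ] yaw 58.1 F [ 0.  -0.4 -3. ] T [-0.01 -0.03 -0.03] gap 0.484 q7 1.11
```

>>> drive_tool(
  targets=[
    {"x":0,"y":0,"z":0.003,"twist":0},
    {"x":0,"y":0,"z":0.003,"twist":0},
    {"x":0,"y":0,"z":0.002,"twist":0},
    {"x":0,"y":0,"z":0,"twist":0},
  ],
)

```text
t: 11.38
tcp_pos: [503.4, 11.5, 37.6]
ee_rot: [0.275, 0.962, -0.0, -0.0]
contact_force: [-0.0, -0.6, -2.8]
finger_gap: 0.483
```

```bash
python3 - <<'E'
from h import *
st()
E
```

```text
t 11.38 tcp [503.4  11.5  37.6] yaw 58.1 F [-0.  -0.6 -2.8] T [-0.05 -0.05 -0.02] gap 0.483 q7 1.12
```

>>> drive_tool(
  targets=[
    {"x":0,"y":0,"z":0.003,"twist":0},
    {"x":0,"y":0,"z":0.003,"twist":0},
    {"x":0,"y":0,"z":0.003,"twist":0},
    {"x":0,"y":0,"z":0,"twist":0},
  ],
)

```text
t: 11.72
tcp_pos: [503.3, 11.5, 34.0]
ee_rot: [0.275, 0.962, -0.0, -0.0]
contact_force: [-0.3, -0.2, -2.8]
finger_gap: 0.483
```

>>> drive_tool(
  targets=[
    {"x":0,"y":0,"z":0.005,"twist":0},
    {"x":0,"y":0,"z":0.005,"twist":0},
    {"x":0,"y":0,"z":0.005,"twist":0},
    {"x":0,"y":0,"z":0.005,"twist":0},
    {"x":0,"y":0,"z":0,"twist":0},
  ],
)

```text
t: 12.13
tcp_pos: [503.3, 11.5, 25.8]
ee_rot: [0.275, 0.962, -0.0, -0.0]
contact_force: [0.7, -0.0, -3.7]
finger_gap: 0.485
```

```bash
python3 - <<'E'
from h import *
st()
E
```

```text
t 12.13 tcp [503.3  11.5  25.8] yaw 58.11 F [ 0.7 -0.  -3.7] T [-0.09 -0.13 -0.  ] gap 0.485 q7 1.12
```

The grooves went over the splines with no contact force. The last 6 mm go down gently.

>>> drive_tool(
  targets=[
    {"x":0,"y":0,"z":0.003,"twist":0},
    {"x":0,"y":0,"z":0.003,"twist":0},
    {"x":0,"y":0,"z":0.003,"twist":0},
    {"x":0,"y":0,"z":0.003,"twist":0},
    {"x":0,"y":0,"z":0,"twist":0},
  ],
)

```text
t: 12.55
tcp_pos: [503.4, 11.5, 21.2]
ee_rot: [0.275, 0.962, -0.0, -0.0]
contact_force: [-0.1, -0.1, -3.2]
finger_gap: 0.486
```

>>> drive_tool(
  targets=[
    {"x":0,"y":0,"z":0.002,"twist":0},
    {"x":0,"y":0,"z":0.001,"twist":0},
    {"x":0,"y":0,"z":0,"twist":0},
    {"x":0,"y":0,"z":0,"twist":0},
  ],
)

```text
t: 12.88
tcp_pos: [503.5, 11.5, 20.2]
ee_rot: [0.275, 0.961, -0.0, 0.0]
contact_force: [-0.1, 0.7, -2.6]
finger_gap: 0.483
```

```bash
python3 - <<'E'
from h import *
st()
E
```

```text
t 12.88 tcp [503.5  11.5  20.2] yaw 58.1 F [-0.1  0.7 -2.6] T [-0.03 -0.07  0.04] gap 0.483 q7 1.13
```

>>> drive_tool(
  targets=[
    {"x":0,"y":0,"z":0.001,"twist":0},
    {"x":0,"y":0,"z":0.001,"twist":0},
    {"x":0,"y":0,"z":0,"twist":0},
    {"x":0,"y":0,"z":0,"twist":0},
  ],
)

```text
t: 13.22
tcp_pos: [503.6, 11.5, 20.0]
ee_rot: [0.275, 0.961, 0.0, 0.0]
contact_force: [-6.5, -0.2, 11.8]
finger_gap: 0.486
```

```bash
python3 - <<'E'
from h import *
st()
E
```

```text
t 13.22 tcp [503.6  11.5  20. ] yaw 58.1 F [-6.5 -0.2 11.8] T [-0.08  1.04 -0.03] gap 0.486 q7 1.13
```

Seated: +11.8 N upward where the height predicts. I swing clockwise in stages and watch the torque.

>>> drive_tool(
  targets=[
    {"x":0,"y":0,"z":-0.001,"twist":0.6},
    {"x":0,"y":0,"z":0,"twist":0.8},
    {"x":0,"y":0,"z":0,"twist":0.8},
    {"x":0,"y":0,"z":0,"twist":0.8},
    {"x":0,"y":0,"z":0,"twist":0.8},
    {"x":0,"y":0,"z":0,"twist":0.8},
    {"x":0,"y":0,"z":0,"twist":0.8},
    {"x":0,"y":0,"z":0,"twist":0.6},
  ],
)

```text
t: 13.88
tcp_pos: [504.3, 11.3, 20.2]
ee_rot: [0.516, 0.857, 0.0, 0.001]
contact_force: [2.5, -3.0, -0.4]
finger_gap: 0.482
```

```bash
python3 - <<'E'
from h import *
st()
E
```

```text
t 13.88 tcp [504.3  11.3  20.2] yaw 27.9 F [ 2.5 -3.  -0.4] T [-0.47 -0.55  0.34] gap 0.482 q7 0.69
```

>>> drive_tool(
  targets=[
    {"x":0,"y":0,"z":0,"twist":0.8},
    {"x":0,"y":0,"z":0,"twist":0.8},
    {"x":0,"y":0,"z":0,"twist":0.8},
    {"x":0,"y":0,"z":0,"twist":0},
  ],
)

```text
t: 14.22
tcp_pos: [504.3, 11.4, 20.1]
ee_rot: [0.602, 0.798, 0.0, 0.001]
contact_force: [3.4, -1.7, -2.4]
finger_gap: 0.486
```

>>> drive_tool(
  targets=[
    {"x":0,"y":0,"z":0,"twist":0.6},
    {"x":0,"y":0,"z":0,"twist":0.6},
    {"x":0,"y":0,"z":0,"twist":0.6},
    {"x":0,"y":0,"z":0,"twist":0},
  ],
)

```text
t: 14.55
tcp_pos: [504.4, 11.4, 20.1]
ee_rot: [0.662, 0.749, 0.0, 0.001]
contact_force: [5.0, -1.6, -2.4]
finger_gap: 0.481
```

```bash
python3 - <<'E'
from h import *
st()
E
```

```text
t 14.55 tcp [504.4  11.4  20.1] yaw 7.07 F [ 5.  -1.6 -2.4] T [-0.49 -1.05  0.15] gap 0.481 q7 0.4
```

>>> drive_tool(
  targets=[
    {"x":0,"y":0,"z":0,"twist":0.6},
    {"x":0,"y":0,"z":0,"twist":0.6},
    {"x":0,"y":0,"z":0,"twist":0.6},
    {"x":0,"y":0,"z":0,"twist":0},
  ],
)

```text
t: 14.88
tcp_pos: [504.5, 11.4, 20.1]
ee_rot: [0.719, 0.695, 0.0, 0.001]
contact_force: [5.8, -2.2, -2.0]
finger_gap: 0.486
```

```bash
python3 - <<'E'
from h import *
st()
E
```

```text
t 14.88 tcp [504.5  11.4  20.1] yaw -1.93 F [ 5.8 -2.2 -2. ] T [-0.49 -1.16  0.18] gap 0.486 q7 0.27
```

>>> drive_tool(
  targets=[
    {"x":0,"y":0,"z":0,"twist":0.6},
    {"x":0,"y":0,"z":0,"twist":0.6},
    {"x":0,"y":0,"z":0,"twist":0},
  ],
)

```text
t: 15.13
tcp_pos: [504.8, 12.5, 20.2]
ee_rot: [0.753, 0.658, 0.001, 0.001]
contact_force: [6.4, 1.3, -0.6]
finger_gap: 0.483
```

```bash
python3 - <<'E'
from h import *
st()
E
```

```text
t 15.13 tcp [504.8  12.5  20.2] yaw -7.66 F [ 6.4  1.3 -0.6] T [ 0.46 -1.31  2.86] gap 0.483 q7 0.19
```

The torque jumped to 2.9 Nm at 66° of swing, which is the stop. It needs 0.2 s there, so I hold briefly, relax the twist slightly and release.

>>> drive_tool(
  targets=[
    {"x":0,"y":0,"z":0,"twist":0},
    {"x":0,"y":0,"z":0,"twist":0},
    {"x":0,"y":0,"z":0,"twist":0},
    {"x":0,"y":0,"z":0,"twist":0},
  ],
)

```text
t: 15.47
tcp_pos: [504.8, 12.4, 20.3]
ee_rot: [0.752, 0.659, 0.001, 0.001]
contact_force: [6.6, 1.6, -1.0]
finger_gap: 0.484
```

```bash
python3 - <<'E'
from h import *
st()
c=ctrl.get_calibration("top"); im,d=ctrl.get_image("top"); save("t2.png",im[185:270,165:300],5.5)
f=np.load("top.npz")
c2=c
for n,dd in(("before",f["d"]),("now",d)):
    P=cloud(c,dd); x,y,z=P[...,0],P[...,1],P[...,2]
    m=(z>46.5)&(z<51)&(abs(x-470)<8)&(y>30)&(y<160) 
    m2=(z>46.5)&(z<51)&(abs(x-535)<8)&(y>30)&(y<160)
    print(n,[np.histogram(y[k],bins=np.arange(30,160,4))[0] for k in(m,m2)])
E
```

```text
t 15.47 tcp [504.8  12.4  20.3] yaw -7.49 F [ 6.6  1.6 -1. ] T [ 0.62 -1.34  2.73] gap 0.484 q7 0.19
before [array([0, 3, 0, 0, 0, 0, 0, 0, 0, 1, 5, 3, 4, 6, 2, 2, 0, 0, 0, 1, 3, 3,
       4, 0, 0, 0, 0, 0, 5, 2, 3, 7]), array([3, 2, 2, 1, 0, 0, 0, 0, 0, 0, 1, 2, 4, 2, 4, 4, 2, 0, 1, 0, 2, 2,
       3, 1, 2, 1, 0, 0, 7, 4, 3, 2])]
now [array([0, 0, 0, 0, 0, 0, 0, 0, 0, 0, 0, 0, 0, 0, 0, 0, 0, 0, 0, 0, 0, 0,
       0, 0, 0, 0, 0, 0, 0, 1, 1, 5]), array([0, 0, 0, 0, 0, 0, 0, 0, 0, 0, 0, 0, 0, 0, 0, 0, 0, 0, 0, 0, 0, 0,
       0, 0, 0, 2, 0, 0, 4, 1, 1, 5])]
```

View pics/t2.png

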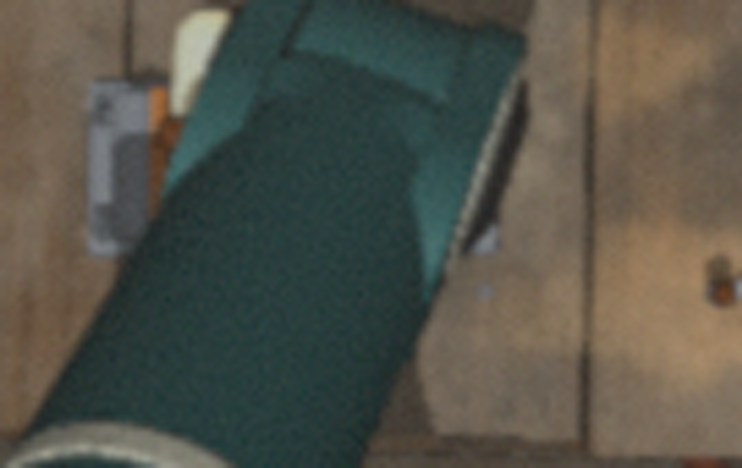

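The arm hides the jaws from the top camera, but the spoon's edge now lies flat against the fixed jaw's facing at (160,90). I relieve the twist slightly, open and lift clear.

>>> drive_tool(
  targets=[
    {"x":0,"y":0,"z":0,"twist":-0.1},
    {"x":0,"y":0,"z":0,"twist":0},
  ],
)

```text
t: 15.68
tcp_pos: [504.8, 12.4, 20.2]
ee_rot: [0.749, 0.663, 0.001, 0.001]
contact_force: [6.6, 2.5, -2.9]
finger_gap: 0.487
```

>>> drive_tool(
  targets=[
    {"x":0,"y":0,"z":0,"twist":0},
    {"x":0,"y":0,"z":0,"twist":0},
    {"x":0,"y":0,"z":0,"twist":0},
    {"x":0,"y":0,"z":0,"twist":0},
    {"x":0,"y":0,"z":0,"twist":0},
    {"x":0,"y":0,"z":0,"twist":0},
    {"x":0,"y":0,"z":0,"twist":0},
    {"x":0,"y":0,"z":0,"twist":0},
  ],
  gripper=1,
)

```text
t: 16.35
tcp_pos: [503.4, 11.5, 19.8]
ee_rot: [0.751, 0.66, -0.0, 0.0]
contact_force: [-1.2, -0.0, 1.1]
finger_gap: 1.0
```

>>> drive_tool(
  targets=[
    {"x":0,"y":0,"z":-0.01,"twist":0},
    {"x":0,"y":0,"z":-0.03,"twist":0},
    {"x":0,"y":0,"z":-0.08,"twist":0},
    {"x":0,"y":0,"z":-0.08,"twist":0},
    {"x":0,"y":0,"z":-0.08,"twist":0},
    {"x":0,"y":0,"z":-0.05,"twist":0},
    {"x":0,"y":0,"z":0,"twist":0},
    {"x":0,"y":0,"z":0,"twist":0},
  ],
)

```text
t: 17.02
tcp_pos: [504.0, 11.7, 153.5]
ee_rot: [0.751, 0.66, 0.001, 0.0]
contact_force: [-0.5, -0.1, -0.2]
finger_gap: 1.003
```

>>> drive_tool(
  targets=[
    {"x":0,"y":0,"z":0,"twist":0},
    {"x":0,"y":0,"z":0,"twist":0},
    {"x":0,"y":0,"z":0,"twist":0},
  ],
)

```text
t: 17.27
tcp_pos: [503.0, 11.4, 151.2]
ee_rot: [0.751, 0.66, -0.001, -0.0]
contact_force: [0.8, 1.1, -0.1]
finger_gap: 1.0
```

```bash
python3 - <<'E'
from meas import *
st(); s=ctrl.state(); c=ctrl.get_calibration("wrist"); im,d=ctrl.get_image("wrist"); save("w6.png",im,1.5); np.savez("w6",im=im,d=d)
P=cloud(c,d); crank(c,d,(503.5,10.9),58)
x,y,z=P[...,0],P[...,1],P[...,2]
for x0 in(470,535):
    m=(z>44)&(z<52)&(abs(x-x0)<5)&(y>20)&(y<160); print(x0,np.histogram(y[m],bins=np.arange(30,160,3)))
E
```

```text
t 17.27 tcp [503.   11.4 151.2] yaw -7.41 F [ 0.8  1.1 -0.1] T [ 0.02 -0.08  0.  ] gap 1.0 q7 0.03
hub n 2248 mean [503.9  12.4  91. ] circle 503.9 11.0 23.7
arm n 2084 z 78.6 ang 88.04 line offset from circle centre -0.13
470 (array([31, 34, 36, 37, 12,  0,  0,  0,  0,  0,  0,  0,  0,  0,  4, 42, 47,
       49, 47, 48, 47, 48, 37,  0,  2, 38, 52, 51, 52, 51, 53, 55, 50, 32,
        0,  0, 25, 62, 56, 61, 52, 24,  0]), array([ 30,  33,  36,  39,  42,  45,  48,  51,  54,  57,  60,  63,  66,
        69,  72,  75,  78,  81,  84,  87,  90,  93,  96,  99, 102, 105,
       108, 111, 114, 117, 120, 123, 126, 129, 132, 135, 138, 141, 144,
       147, 150, 153, 156, 159]))
535 (array([37, 35, 34, 44, 36,  4,  0,  0,  0,  0,  0,  0,  0,  0,  0, 17, 47,
       49, 47, 51, 49, 49, 53, 18,  3, 12, 38, 41, 44, 48, 46, 45, 45, 42,
       37, 16,  2, 45, 26,  0,  0,  0,  0]), array([ 30,  33,  36,  39,  42,  45,  48,  51,  54,  57,  60,  63,  66,
        69,  72,  75,  78,  81,  84,  87,  90,  93,  96,  99, 102, 105,
       108, 111, 114, 117, 120, 123, 126, 129, 132, 135, 138, 141, 144,
       147, 150, 153, 156, 159]))
```

View pics/w6.png

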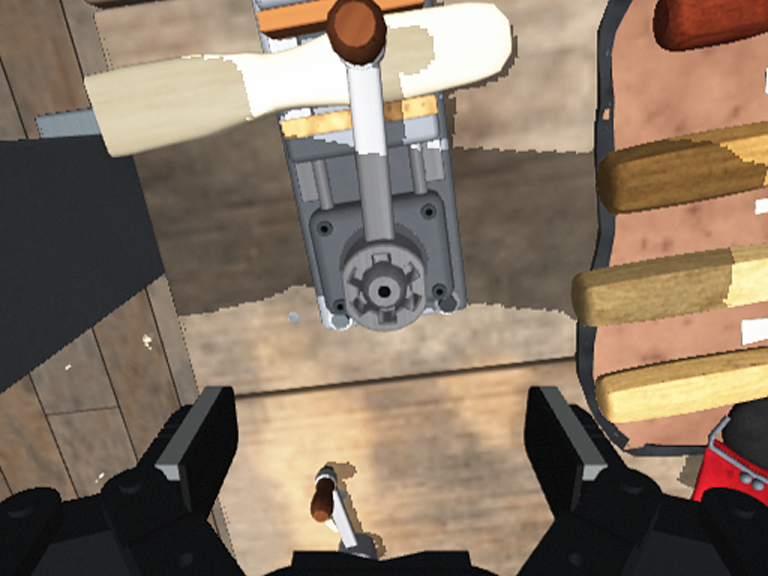

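The released crank sits at (384,290), level on the seat: hub top at 91 mm, centre (503.9, 11.0). The spoon touches both cork facings. The arm now stands at 88.0°, while the gripper was at about 83° at the stop. That could be give in the grip or a small spring-back, so I grip again at the crank's present angle and check the stop with low torque.

```bash
python3 - <<'E'
from meas import *
plan((503.8,11.2,20),-2.2,6)
f=np.load("w4.npz"); g=np.load("w6.npz"); c=ctrl.get_calibration("wrist")
A=cloud(dict(c,xyz=f["cx"],attitude=f["ca"]),f["d"]); B=cloud(c,g["d"])
for n,P in(("before",A),("after",B)):
    x,y,z=P[...,0],P[...,1],P[...,2]
    print(n,[(x0,np.percentile(y[(z>45.5)&(z<52)&(abs(x-x0)<3)&(y>55)&(y<90)],[1,3]).round(1)) for x0 in(470,480,485,525,530,535) if ((z>45.5)&(z<52)&(abs(x-x0)<3)&(y>55)&(y<90)).sum()>10])
E
```

```text
dist/row 21.872677158622736 twist -5.21411007014342 end [503.7  11.2  20. ]
[{'x': 0.0, 'y': 0.0, 'z': 0.055, 'twist': -0.17}, {'x': 0.0, 'y': 0.0, 'z': 0.055, 'twist': -0.17}, {'x': 0.0, 'y': 0.001, 'z': 0.055, 'twist': -0.17}, {'x': 0.0, 'y': 0.0, 'z': 0.054, 'twist': -0.17}, {'x': 0.0, 'y': 0.001, 'z': 0.055, 'twist': -0.17}, {'x': 0.0, 'y': 0.0, 'z': 0.054, 'twist': -0.17}]
before [(470, array([67. , 67.4])), (480, array([67.4, 67.8])), (485, array([67.8, 68.2])), (525, array([68.9, 69.3])), (530, array([69.1, 69.5])), (535, array([69.2, 69.8]))]
after [(470, array([75.1, 75.7])), (480, array([75.7, 76.1])), (485, array([75.9, 76.3])), (525, array([77.2, 77.5])), (530, array([77.2, 77.6])), (535, array([77.3, 77.6]))]
```

The jaw moved 8.2 mm, which matches about 59° of spindle turn. I regrip to confirm that this is the stop.

>>> drive_tool(
  targets=[
    {"x":0,"y":0.001,"z":0.055,"twist":-0.17},
    {"x":0,"y":0,"z":0.055,"twist":-0.17},
    {"x":0,"y":0.001,"z":0.055,"twist":-0.17},
    {"x":0,"y":0,"z":0.054,"twist":-0.17},
    {"x":0,"y":0,"z":0.055,"twist":-0.17},
    {"x":0,"y":0,"z":0.052,"twist":-0.17},
    {"x":0,"y":0,"z":0,"twist":0},
    {"x":0,"y":0,"z":0,"twist":0},
  ],
)

```text
t: 17.98
tcp_pos: [503.6, 10.8, 20.9]
ee_rot: [0.722, 0.692, -0.001, -0.0]
contact_force: [-0.1, -0.5, 1.1]
finger_gap: 0.997
```

>>> drive_tool(
  targets=[
    {"x":0,"y":0,"z":0,"twist":0},
    {"x":0,"y":0,"z":0,"twist":0},
    {"x":0,"y":0,"z":0,"twist":0},
    {"x":0,"y":0,"z":0,"twist":0},
    {"x":0,"y":0,"z":0,"twist":0},
    {"x":0,"y":0,"z":0,"twist":0},
    {"x":0,"y":0,"z":0,"twist":0},
    {"x":0,"y":0,"z":0,"twist":0},
  ],
  gripper=0,
  grip_force=110,
)

```text
t: 18.65
tcp_pos: [504.8, 11.6, 22.6]
ee_rot: [0.721, 0.693, 0.001, 0.0]
contact_force: [-5.2, 0.8, 17.9]
finger_gap: 0.475
```

```bash
python3 - <<'E'
from h import *
st()
E
```

```text
t 18.65 tcp [504.8  11.6  22.6] yaw -2.29 F [-5.2  0.8 17.9] T [0.16 1.2  0.1 ] gap 0.475 q7 0.27
```

>>> drive_tool(
  targets=[
    {"x":0,"y":0,"z":0,"twist":0.2},
    {"x":0,"y":0,"z":0,"twist":0.2},
    {"x":0,"y":0,"z":0,"twist":0},
    {"x":0,"y":0,"z":0,"twist":0},
  ],
)

```text
t: 18.98
tcp_pos: [504.7, 11.6, 22.6]
ee_rot: [0.732, 0.681, 0.0, 0.0]
contact_force: [-6.0, -1.7, 19.6]
finger_gap: 0.473
```

```bash
python3 - <<'E'
from h import *
st()
E
```

```text
t 18.98 tcp [504.7  11.6  22.6] yaw -4.17 F [-6.  -1.7 19.6] T [-0.13  1.31  1.88] gap 0.473 q7 0.24
```

2° of twist gave 1.9 Nm, so this is the hard stop. I ease the torque off to about zero, relieve the vertical press, then open and lift off.

>>> drive_tool(
  targets=[
    {"x":0,"y":0,"z":-0.002,"twist":-0.2},
    {"x":0,"y":0,"z":-0.002,"twist":-0.12},
    {"x":0,"y":0,"z":0,"twist":0},
    {"x":0,"y":0,"z":0,"twist":0},
  ],
)

```text
t: 19.32
tcp_pos: [504.5, 11.7, 23.2]
ee_rot: [0.724, 0.69, 0.0, 0.0]
contact_force: [2.4, 2.1, -1.5]
finger_gap: 0.474
```

```bash
python3 - <<'E'
from h import *
st()
E
```

```text
t 19.32 tcp [504.5  11.7  23.2] yaw -2.71 F [ 2.4  2.1 -1.5] T [ 0.31 -0.4   0.12] gap 0.474 q7 0.26
```

>>> drive_tool(
  targets=[
    {"x":0,"y":0,"z":0,"twist":0},
    {"x":0,"y":0,"z":0,"twist":0},
    {"x":0,"y":0,"z":0,"twist":0},
    {"x":0,"y":0,"z":0,"twist":0},
    {"x":0,"y":0,"z":0,"twist":0},
    {"x":0,"y":0,"z":0,"twist":0},
    {"x":0,"y":0,"z":0,"twist":0},
    {"x":0,"y":0,"z":0,"twist":0},
  ],
  gripper=1,
)

```text
t: 19.98
tcp_pos: [504.3, 11.4, 23.0]
ee_rot: [0.724, 0.69, -0.0, 0.0]
contact_force: [-0.4, 0.2, -0.1]
finger_gap: 1.001
```

>>> drive_tool(
  targets=[
    {"x":0,"y":0,"z":-0.01,"twist":0},
    {"x":0,"y":0,"z":-0.03,"twist":0},
    {"x":0,"y":0,"z":-0.08,"twist":0},
    {"x":0,"y":0,"z":-0.08,"twist":0},
    {"x":0,"y":0,"z":-0.08,"twist":0},
    {"x":0,"y":0,"z":-0.05,"twist":0},
    {"x":0,"y":0,"z":0,"twist":0},
    {"x":0,"y":0,"z":0,"twist":0},
  ],
)

```text
t: 20.65
tcp_pos: [504.8, 11.6, 156.7]
ee_rot: [0.723, 0.69, 0.001, 0.0]
contact_force: [-0.6, 0.7, -1.4]
finger_gap: 0.999
```

>>> drive_tool(
  targets=[
    {"x":0,"y":0,"z":0,"twist":0},
    {"x":0,"y":0,"z":0,"twist":0},
    {"x":0,"y":0,"z":0,"twist":0},
    {"x":0,"y":0,"z":0,"twist":0},
  ],
)

```text
t: 20.98
tcp_pos: [503.9, 11.2, 154.5]
ee_rot: [0.724, 0.69, -0.001, -0.0]
contact_force: [-0.1, 0.4, 0.2]
finger_gap: 0.998
```

```bash
python3 - <<'E'
from meas import *
st(); c=ctrl.get_calibration("wrist"); im,d=ctrl.get_image("wrist"); save("w7.png",im,1.5)
P=cloud(c,d); crank(c,d,(503.5,10.9),58); x,y,z=P[...,0],P[...,1],P[...,2]
print([(x0,np.percentile(y[(z>45.5)&(z<52)&(abs(x-x0)<3)&(y>55)&(y<90)],[1,3]).round(1)) for x0 in(470,480,485,525,530,535)])
ct=ctrl.get_calibration("top"); im,d=ctrl.get_image("top"); b=np.load("top.npz")["im"]
df=cv2.absdiff(cv2.GaussianBlur(im,(5,5),0),cv2.GaussianBlur(b,(5,5),0)).max(-1)
for n,(u,v) in dict(mallet=(123,221),tape=(156,143),spoon=(402,190)).items(): print(n,"mean change",df[v-25:v+25,u-20:u+20].mean().round(1))
E
```

```text
t 20.98 tcp [503.9  11.2 154.5] yaw -2.71 F [-0.1  0.4  0.2] T [-0.03  0.   -0.05] gap 0.998 q7 0.1
hub n 2188 mean [503.7  12.4  91. ] circle 503.5 11.1 23.7
arm n 2026 z 78.6 ang 88.41 line offset from circle centre 0.57
[(470, array([75.4, 75.9])), (480, array([75.5, 76.1])), (485, array([75.9, 76.1])), (525, array([77.2, 77.3])), (530, array([77.1, 77.2])), (535, array([77.6, 78. ]))]
mallet mean change 14.5
tape mean change 3.1
spoon mean change 3.2
```

The crank is home, the jaw is unchanged at its stop, and the tool is clear. The arm never came near the mallet after leaving its start pose. The image change there is probably the arm's own shadow moving off. Handing in.

```bash
python3 -c "
from station import ctrl
print(ctrl.hand_in())"
```

```text
the job is handed in; nothing more can be done
None
```

The larger crank is on the vise's spindle, fully home. I swung it clockwise about 60° to its stop, released it and handed the job in at about 21 s. No verdict is reported.

**Fit:** I read the spline angle from a close wrist image and lined the crank up before lowering it. It slid on with no contact force above noise, then met 12 N at its seat. The last look put the hub about 0.2 mm from the spindle axis. Its top was at 91 mm against 90 mm expected; the depth readings run about 0.6 mm high.

**Grip on the spoon:** The jaw moved about 8.2 mm and stayed there after release. On a second grip, 2° more twist gave 1.9 Nm, which confirms the stop. The spoon appears to touch both cork facings, but I could not measure the clamping force itself.

**What failed or disagreed:**
- **First grasp missed:** The fingers closed above the hub, because the real fingertips are about 43 mm behind the reported TCP. I corrected for that on the second try.
- **Angle after release:** After the first release the crank stood 5° back from where the gripper had been, apparently give in the grip. That is why I regripped to check the stop.
- **Bystanders:** Before-and-after top images show almost no change at the tape measure or the other spoon. There was more change at the mallet, probably the arm's shadow moving off it. I did not measure its position, but no move came near it.

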